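# Make up two cheese gift trays

### The job

Make up the two gift trays: the red-waxed cheese and the honey jar (yellow lid) go in the dark tray, the brown-rind cheese and the pickle jar (green lid) in the pale tray, each cheese in its tray's larger, paper-lined compartment and each jar in the smaller, bare one, standing upright and flat on the tray floor. Set each one down gently rather than dropping it. Leave the trays where they stand, and leave the white cheese and the black-lidded jam jar where they are in the stock.

Things in the scene. Friction and masses are not known exactly. Their poses are not given: they have to be found in the camera images.
- red_cheese: small round cheese in red wax, a small yellow dot on top; a plain upright disc 62 mm across and 50 mm high, 0.17 kg. Origin at the centre of its underside, z up
- brown_cheese: small round cheese with a ribbed brown natural rind; a plain upright disc 62 mm across and 50 mm high, 0.17 kg. Origin at the centre of its underside, z up
- white_cheese: small round cheese with a white rind, to be left alone; a plain upright disc 62 mm across and 50 mm high, 0.17 kg. Origin at the centre of its underside, z up
- honey_jar: honey jar, amber with a yellow lid; a plain upright cylinder 50 mm across and 72 mm high (the lid is the top 16 mm, same diameter), 0.2 kg. Origin at the centre of its underside, z up
- pickle_jar: pickle jar, olive green with a green lid; a plain upright cylinder 50 mm across and 72 mm high (the lid is the top 16 mm, same diameter), 0.2 kg. Origin at the centre of its underside, z up
- jam_jar: jam jar, dark purple with a black lid, to be left alone; a plain upright cylinder 50 mm across and 72 mm high (the lid is the top 16 mm, same diameter), 0.2 kg. Origin at the centre of its underside, z up
- pale_tray: gift tray of pale wood, loose, any yaw, 174 (x) by 98 (y) by 18 mm high, walls, divider and floor 6 mm thick, 0.6 kg. Origin at the centre of its underside, z up. Two compartments along its x: the larger, floored with white paper, for a cheese, 86 by 86 mm, centred at x = -38, y = 0 mm; the smaller, bare, for a jar, 70 (x) by 86 (y) mm, centred at x = +46, y = 0 mm
- dark_tray: gift tray of dark brown wood, loose, any yaw, 174 (x) by 98 (y) by 18 mm high, walls, divider and floor 6 mm thick, 0.6 kg. Origin at the centre of its underside, z up. Two compartments along its x: the larger, floored with white paper, for a cheese, 86 by 86 mm, centred at x = -38, y = 0 mm; the smaller, bare, for a jar, 70 (x) by 86 (y) mm, centred at x = +46, y = 0 mm
Things that resemble listed ones, but are neither listed nor needed, are in the scene too. Leave any blue or pink look-alike of the red_cheese alone. Leave any blue look-alike of the honey_jar alone.

How it is judged:
By the outcome, as a careful person would: the job done as asked, in the order asked, and still so for the second after the job is handed in, with the robot touching nothing.
It also fails if it takes over 99 s, if anything falls off the work surface, if the arm or the gripper's body presses on something with over 40 N, if the wrist force passes 120 N, or if a joint passes its speed limit or range.

### The arm

A 6-joint arm with a two-finger parallel gripper is mounted at the origin on the work surface. World frame = base frame: x ahead of the robot, y to its left, z up, the work surface at z = 0. Lengths are in m, angles in degrees, forces in N, time in s.
With the tool pointing down it reaches from about 0.375 to 0.9 m from the base axis. Payload 3.1 kg.
Tool frame: the origin (TCP) lies on the centre line of the jaws, within the pads' length; the fingertips stand 17 mm ahead of it and the grasp point (between the pads) lies 2 mm behind it; z points along the fingers, y is the line along which they close (so a half turn about z gives the same grasp; the last joint's range is limited). The gripper opens to 87 mm and grips with 3 to 60 N. Pads are 19 mm wide; open, the fingers measure 117 mm over their backs; the gripper's body (75 mm by 190 mm) begins 51 mm behind the grasp point.
Start: joints at [-77.378, 30.224, 82.088, -0, 67.689, -10.227], TCP at [0.243, -0.576, 0.24] pointing down, gripper open.
Joint ranges: [-176.69, 176.69], [-43.24, 126.21], [12.49, 139.97], [-82, 262], [0, 151.66], [-163.58, 163.58]. Speed limits (degrees/s): [159.86, 159.86, 180, 180, 180, 180].

### API

Orientations are given as a 3x3 rotation matrix whose columns are the frame's x, y, z axes.
In Python, from rig import bot, imaging, finder gives the robot as it stands. The module is installed in compiled form; this text tells all that it offers.
- The arm moves only by the tool play_rows, never from a script. Its argument "motion" is a list that holds one entry, the list of rows, each a list of 6 numbers: the shift along the tool's x, y, z in parts of the range, where 1.0 means 1 m, then the turn, a rotation vector about the tool's x, y, z in normalised numbers (1 is 90 degrees). In form: [[[dx, dy, dz, wx, wy, wz], ...]]. A call has 1 to 8 rows; each row is the pose to reach, as a shift and turn from the pose commanded when the call began, along the tool's axes at that moment; what a row does not reach only later rows make up. A row lasts 1/12 s, in which the tool goes at most 41.7 mm and 7.16 degrees, less where a joint would pass 70% of its speed; a pose out of reach is approached as far as the arm can. A shift or turn number past 1, either way, is cut back to 1. A call with a gripper value outside its range is refused whole. "fingers" is the finger opening in m, from 0 to 0.087, set as the call begins (left out, the last holds). The fingers move at their own pace and stop on an object; the grip force is fixed at half the most. Time passes only in rows, so rows that repeat a pose let the fingers close. It gives the time, the measured TCP pose, the force, the opening and the grip force at its end, in the units of the state.
- bot.read_state(): the state, without advancing time (a new reading comes with each control period).
- imaging.capture(name): name is "scene" or "top" or "wrist"; returns a dict with "frame" (480x640x3 uint8, red, green, blue), "camera_matrix" (3x3 intrinsics, pixels), "R" (3x3) and "t" (3): a world point X has camera coordinates R X + t. Camera axes: x right, y down, z forward; pixel columns grow to the right and rows downward; lengths in m; the calibration is good to about 2 mm. A picture is of the moment at which its call begins. There is no depth.
- bot.hand_in(): hands the job in; it is judged then, once.
Trained networks look in the newest picture that a camera, given by its name, has taken for a name from the list of things; names that differ only in an ending like _2 or _b are one class to them, and where a whole thing is asked for, a point or a joint stands for the part that bears it (a point fixed in the world has none). Each returns a list of dicts, best first, with "confidence" (0 to 1); they miss things now and then, are a little off and sometimes report something else, mostly with a low value. They report only what shows in the picture. A call takes as long as a camera call. They do not tell look-alikes from the thing itself.
- finder.recognise(camera, name): "at" ([x, y, z] in m, in world coordinates, good to about 4 mm: the middle of the surface that is visible of it).
- finder.outline_of(camera, name): "pixels" (480x640 bool, what is visible of it).
The state is a dict: "time_s": time; "joint_positions": joint angles; "qvel": joint speeds; "tau": joint torques, N m; "position": TCP position; "tcp_rot": TCP orientation; "force": force on the tool from outside, world axes, zero at the start; "moment": the same for the moment, N m; "opening": opening from 0.0 (shut) to 1.0 (fully open); "grasp_force": force on a finger pad.
Only numpy, scipy, OpenCV 4.12 (cv2) and the standard library are available. Lean on these libraries where they do the work, as an engineer would, in place of code of your own. Each camera call takes 0.05 s, during which the arm holds its last target. There are 200 camera calls.

## Working session

There is one attempt and no reset: what is moved stays moved. The work goes in short steps, Python scripts to look and compute and a tool call to move; the robot and the scene stay as the last step left them, time stands still between calls to the robot, and variables do not carry over. Pictures are saved under pics/ and viewed, at most 14 in all, crops included, and the job is handed in when it is done.

Besides the shell and the picture viewer there is one more tool, called in YAML: its name, and indented under it one key for each argument. play_rows: Moves the arm, as the interface text tells. Its arguments: {"type":"object","properties":{"motion":{"type":"array"},"fingers":{"type":"number"}},"required":["motion"]}

```bash
mkdir -p pics; python3 - <<'E'
from rig import bot, imaging, finder
import cv2, numpy as np
for c in ("top","scene"):
    f=imaging.capture(c); cv2.imwrite(f"pics/{c}0.png",f["frame"][:,:,::-1])
    print(c,f["camera_matrix"],f["R"],f["t"])
    for n in ["red_cheese","brown_cheese","white_cheese","honey_jar","pickle_jar","jam_jar","pale_tray","dark_tray"]:
        print(n,[(np.round(d["at"],3).tolist(),round(d["confidence"],2)) for d in finder.recognise(c,n)][:5])
s=bot.read_state(); print(s["position"],s["tcp_rot"],s["time_s"])
E
```

```text
top [[457.34272106   0.         314.9110114 ]
 [  0.         457.34272106 234.45668833]
 [  0.           0.           1.        ]] [[-0.01442516 -0.99976147  0.01639841]
 [-0.99041389  0.01203323 -0.13760644]
 [ 0.13737629 -0.01822621 -0.99035123]] [0.01110294 0.59557213 0.77683241]
red_cheese [([0.437, -0.234, 0.051], 0.9), ([0.6, -0.124, 0.052], 0.85)]
brown_cheese [([0.618, 0.001, 0.05], 0.76)]
white_cheese [([0.608, 0.118, 0.049], 0.84)]
honey_jar [([0.451, 0.112, 0.074], 0.65), ([0.373, 0.199, 0.073], 0.65)]
pickle_jar [([0.486, -0.0, 0.067], 0.79)]
jam_jar [([0.446, -0.114, 0.073], 0.68)]
pale_tray [([0.573, -0.322, 0.006], 0.81)]
dark_tray [([0.549, 0.313, 0.004], 0.87)]
scene [[477.99304319   0.         321.85631577]
 [  0.         477.99304319 237.20278096]
 [  0.           0.           1.        ]] [[ 0.17559428  0.98429415 -0.01821209]
 [ 0.65308012 -0.13030985 -0.7459931 ]
 [-0.73664986  0.11909816 -0.6657046 ]] [-0.09672251 -0.36878765  1.43468876]
red_cheese [([0.854, -0.075, 0.051], 0.93), ([0.621, -0.126, 0.048], 0.88), ([0.462, -0.235, 0.038], 0.55)]
brown_cheese [([0.643, -0.006, 0.05], 0.65), ([0.626, 0.116, 0.045], 0.35)]
white_cheese [([0.629, 0.116, 0.045], 0.85)]
honey_jar [([0.461, 0.108, 0.053], 0.76)]
pickle_jar [([0.508, -0.006, 0.051], 0.64)]
jam_jar [([0.459, -0.119, 0.048], 0.91), ([0.64, -0.007, 0.046], 0.27)]
pale_tray [([0.574, -0.329, 0.004], 0.9), ([0.628, 0.12, 0.042], 0.56), ([0.62, -0.13, 0.049], 0.51)]
dark_tray [([0.554, 0.314, 0.004], 0.64)]
[ 0.2427081  -0.57593624  0.23956355] [[ 9.21534517e-01  3.88296451e-01  1.36405798e-05]
 [ 3.88296451e-01 -9.21534517e-01 -1.98818317e-05]
 [ 4.85022038e-06  2.36183829e-05 -1.00000000e+00]] 0.9
```

View pics/top0.png

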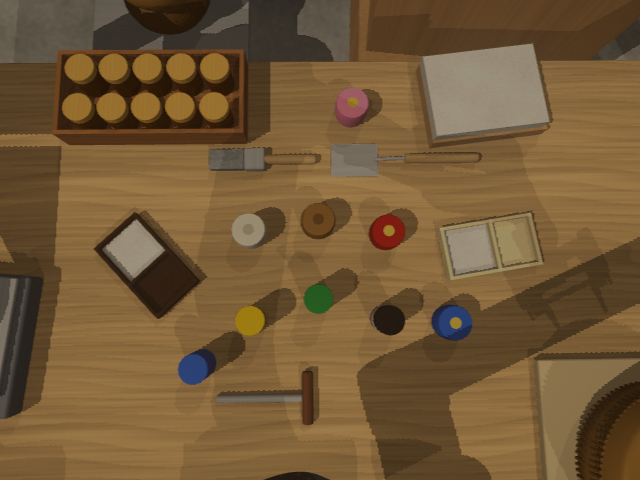

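View pics/scene0.png

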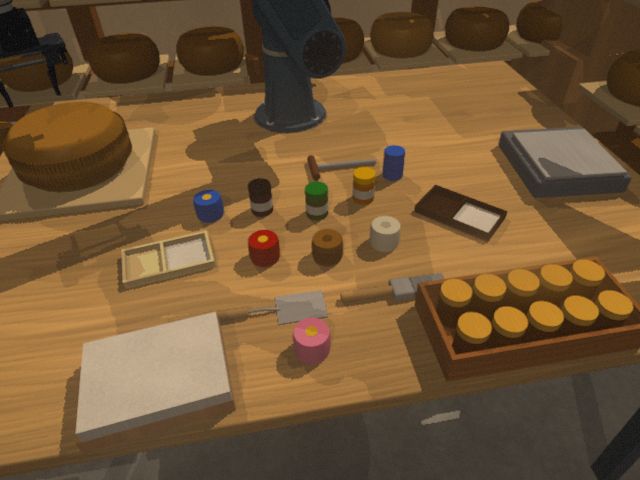

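The top view shows the wanted things: red cheese (387,232), brown cheese (318,221), green lid (318,298), yellow lid (250,321). The dark tray has its paper end at (133,250), and the pale tray has its paper end at (470,248). The blue and pink items are decoys. Next I'll fit the model silhouettes in both views.

```bash
cat > h.py <<'E'
from rig import bot, imaging, finder
import cv2, numpy as np
from scipy.optimize import minimize
from scipy.spatial.transform import Rotation as Ro
def pts(kind):
    if kind=="tray": return np.array([[a*.087,b*.049,c] for a in(1,-1) for b in(1,-1) for c in(0,.018)])
    r,h=(.031,.05) if kind=="cheese" else (.025,.072)
    t=np.linspace(0,2*np.pi,40)
    return np.array([[r*np.cos(a),r*np.sin(a),z] for a in t for z in(0,h)])
def fit(name,kind,p0,views,z0=0,tol=.05):
    """views: {cam: capture dict}. maximise summed IoU of model hull against the network outline"""
    M={}
    for c,f in views.items():
        best=None
        for d in finder.outline_of(c,name):
            m=d["pixels"].astype(np.uint8)
            if m.sum()<30: continue
            u=proj(np.array([[p0[0],p0[1],z0+.02]]),f)[0]
            ys,xs=np.nonzero(m); dd=np.hypot(xs.mean()-u[0],ys.mean()-u[1])
            if best is None or dd<best[0]: best=(dd,m)
        if best and best[0]<25: M[c]=best[1]
    P=pts(kind)
    def cost(p):
        a=p[2] if kind=="tray" else 0
        W=P@Ro.from_euler('z',a).as_matrix().T+[p[0],p[1],z0]; s=0
        for c,m in M.items():
            h=cv2.convexHull(proj(W,views[c]).astype(np.float32))
            g=np.zeros(m.shape,np.uint8); cv2.fillConvexPoly(g,np.round(h*16).astype(np.int32),1,shift=4,lineType=8)
            s+=(g&m).sum()/(g|m).sum()
        return -s/max(len(M),1)
    p0=np.array(p0,float); st=[.012,.012]+([.15] if kind=="tray" else [])
    sim=np.vstack([p0]+[p0+np.eye(len(p0))[i]*st[i] for i in range(len(p0))])
    r=minimize(cost,p0,method="Nelder-Mead",options=dict(initial_simplex=sim,xatol=1e-4,fatol=1e-4))
    return r.x,-r.fun,list(M)
def proj(X,f):
    q=(X@f["R"].T+f["t"])@f["camera_matrix"].T; return q[:,:2]/q[:,2:]
def rel(x,y,z,yaw):
    """tool-frame shift and turn to pointing-down pose at x,y,z with closing line at yaw deg (mod 180)"""
    s=bot.read_state(); R=np.array(s["tcp_rot"]); p=np.array(s["position"])
    best=None
    for k in (0,180):
        a=np.radians(yaw+k); Y=np.array([np.cos(a),np.sin(a),0]); Z=np.array([0,0,-1.])
        w=np.degrees(Ro.from_matrix(R.T@np.c_[np.cross(Y,Z),Y,Z]).as_rotvec())
        if best is None or np.linalg.norm(w)<np.linalg.norm(best): best=w
    return np.round(R.T@(np.array([x,y,z])-p),4).tolist(),np.round(best,1).tolist(),"j6",round(s["joint_positions"][5],1)
E
python3 - <<'E'
from h import *
v={c:imaging.capture(c) for c in("top","scene")}
def ang(u1,u2,z=.01):
    f=v["top"];o=[]
    for u in(u1,u2):
        d=f["R"].T@np.linalg.solve(f["camera_matrix"],[*u,1]); c=-f["R"].T@f["t"]; o.append((c+d*(z-c[2])/d[2])[:2])
    d=o[1]-o[0]; return np.arctan2(d[1],d[0])
T={"dark_tray":(.549,.313,ang((133,250),(167,283))),"pale_tray":(.573,-.322,ang((470,248),(515,241)))}
for n,k,p in [("red_cheese","cheese",(.6,-.124)),("brown_cheese","cheese",(.618,0)),("honey_jar","jar",(.451,.112)),("pickle_jar","jar",(.486,0)),("white_cheese","cheese",(.608,.118)),("jam_jar","jar",(.446,-.114)),("dark_tray","tray",T["dark_tray"]),("pale_tray","tray",T["pale_tray"])]:
  for w in (v,{"top":v["top"]},{"scene":v["scene"]}):
    x,i,m=fit(n,k,p,w); s=np.round(x,4).tolist()
    if k=="tray":
        c=np.array([np.cos(x[2]),np.sin(x[2])]); s+= [round(np.degrees(x[2]),1),"cheese",np.round(x[:2]-.038*c,4).tolist(),"jar",np.round(x[:2]+.046*c,4).tolist()]
    print(n,s,round(i,3),m)
print(bot.read_state()["time_s"])
E
```

```text
red_cheese [0.6012, -0.1282] 0.855 ['top', 'scene']
red_cheese [0.6, -0.124] 0.851 ['top']
red_cheese [0.5967, -0.1287] 0.871 ['scene']
brown_cheese [0.623, -0.0023] 0.866 ['top', 'scene']
brown_cheese [0.6212, -0.0006] 0.868 ['top']
brown_cheese [0.6222, -0.0021] 0.872 ['scene']
honey_jar [0.4481, 0.116] 0.905 ['top', 'scene']
honey_jar [0.4478, 0.1162] 0.915 ['top']
honey_jar [0.4465, 0.1144] 0.902 ['scene']
pickle_jar [0.4823, -0.0002] 0.935 ['top', 'scene']
pickle_jar [0.4826, 0.0008] 0.944 ['top']
pickle_jar [0.4815, -0.0003] 0.941 ['scene']
white_cheese [0.6041, 0.1213] 0.865 ['top', 'scene']
white_cheese [0.6054, 0.1226] 0.875 ['top']
white_cheese [0.6022, 0.1221] 0.867 ['scene']
jam_jar [0.4445, -0.1204] 0.937 ['top', 'scene']
jam_jar [0.4446, -0.1195] 0.948 ['top']
jam_jar [0.4456, -0.1215] 0.937 ['scene']
dark_tray [0.5473, 0.3114, -2.3874, np.float64(-136.8), 'cheese', [0.575, 0.3375], 'jar', [0.5138, 0.2799]] 0.957 ['top', 'scene']
dark_tray [0.5482, 0.3117, -2.3786, np.float64(-136.3), 'cheese', [0.5757, 0.338], 'jar', [0.515, 0.2799]] 0.978 ['top']
dark_tray [0.5497, 0.3106, -2.375, np.float64(-136.1), 'cheese', [0.577, 0.337], 'jar', [0.5165, 0.2787]] 0.939 ['scene']
pale_tray [0.5744, -0.3213, -1.4151, np.float64(-81.1), 'cheese', [0.5685, -0.2838], 'jar', [0.5815, -0.3668]] 0.971 ['top', 'scene']
pale_tray [0.574, -0.3215, -1.4221, np.float64(-81.5), 'cheese', [0.5684, -0.2839], 'jar', [0.5808, -0.367]] 0.982 ['top']
pale_tray [0.5755, -0.3209, -1.4096, np.float64(-80.8), 'cheese', [0.5694, -0.2834], 'jar', [0.5829, -0.3663]] 0.966 ['scene']
2.6
```

```bash
python3 -c "
from h import *
print(rel(.599,-.127,.15,-46.5))"
```

```text
([0.5027, -0.2754, 0.0896], [0.0, 0.0, -20.7], 'j6', np.float64(-10.2))
```

Careful with the scale: turns go in shares of 90 degrees. That gives: -20.7 degrees / 90 = -0.23.

play_rows:
  motion:
    - [[0.503,-0.275,0.04,0,0,-0.23],[0.503,-0.275,0.04,0,0,-0.23],[0.503,-0.275,0.04,0,0,-0.23],[0.503,-0.275,0.04,0,0,-0.23],[0.503,-0.275,0.04,0,0,-0.23],[0.503,-0.275,0.04,0,0,-0.23],[0.503,-0.275,0.04,0,0,-0.23],[0.503,-0.275,0.04,0,0,-0.23]]
  fingers: 0.087

```text
time_s: 3.27
position: [0.4507, -0.314, 0.2165]
tcp_rot: [[0.725, 0.689, 0.0], [0.689, -0.725, -0.0], [0.0, 0.001, -1.0]]
force: [0.8, -0.1, 0.2]
opening: 0.998
grasp_force: 0.0
```

```bash
python3 -c "
from h import *
print(rel(.599,-.127,.15,-46.5))"
```

```text
([0.2364, -0.0335, 0.0665], [0.0, -0.0, 0.0], 'j6', np.float64(-0.1))
```

play_rows:
  motion:
    - [[0.236,-0.034,0.06,0,0,0],[0.236,-0.034,0.06,0,0,0],[0.236,-0.034,0.06,0,0,0],[0.236,-0.034,0.06,0,0,0],[0.236,-0.034,0.06,0,0,0],[0.236,-0.034,0.06,0,0,0],[0.236,-0.034,0.06,0,0,0],[0.236,-0.034,0.06,0,0,0]]

```text
time_s: 3.93
position: [0.5979, -0.1263, 0.1556]
tcp_rot: [[0.722, 0.692, -0.001], [0.692, -0.722, 0.0], [-0.001, -0.001, -1.0]]
force: [0.9, -0.2, -1.1]
opening: 0.999
grasp_force: 0.0
```

```bash
python3 -c "
from h import *
print(rel(.599,-.127,.034,-46.5), bot.read_state()['time_s'])
f=imaging.capture('wrist'); cv2.imwrite('pics/w1.png',f['frame'][:,:,::-1])
print(fit('red_cheese','cheese',(.599,-.127),{'wrist':f}))"
```

```text
([0.0004, 0.0014, 0.1216], [-0.1, 0.0, 0.3], 'j6', np.float64(23.8)) 3.9333
(array([ 0.60179071, -0.12674182]), np.float64(0.8963424635066426), ['wrist'])
```

play_rows:
  motion:
    - [[0.002,0.002,0.035,0,0,0],[0.002,0.002,0.07,0,0,0],[0.002,0.002,0.1,0,0,0],[0.002,0.002,0.121,0,0,0],[0.002,0.002,0.121,0,0,0],[0.002,0.002,0.121,0,0,0]]

```text
time_s: 4.53
position: [0.599, -0.1298, 0.035]
tcp_rot: [[0.726, 0.687, -0.002], [0.687, -0.726, 0.001], [-0.001, -0.002, -1.0]]
force: [0.0, -0.4, -0.3]
opening: 0.998
grasp_force: 0.0
```

play_rows:
  motion:
    - [[0,0,0,0,0,0],[0,0,0,0,0,0],[0,0,0,0,0,0],[0,0,0,0,0,0],[0,0,0,0,0,0],[0,0,0,0,0,0],[0,0,0,0,0,0],[0,0,0,0,0,0]]
  fingers: 0.04

```text
time_s: 5.2
position: [0.6005, -0.1286, 0.0365]
tcp_rot: [[0.725, 0.689, 0.001], [0.689, -0.725, -0.001], [0.0, 0.001, -1.0]]
force: [-1.1, 0.6, 6.1]
opening: 0.707
grasp_force: 30.0
```

play_rows:
  motion:
    - [[0,0,-0.02,0,0,0],[0,0,-0.055,0,0,0],[0,0,-0.095,0,0,0],[0,0,-0.13,0,0,0],[0,0,-0.14,0,0,0],[0,0,-0.14,0,0,0]]

```text
time_s: 5.7
position: [0.6022, -0.1291, 0.1788]
tcp_rot: [[0.725, 0.689, 0.007], [0.689, -0.725, -0.003], [0.003, 0.007, -1.0]]
force: [0.6, -1.1, -1.8]
opening: 0.705
grasp_force: 30.0
```

```bash
python3 -c "
from h import *
print(rel(.5757,.3376,.17,-46.5))"
```

```text
([0.3025, -0.3564, 0.0073], [0.4, -0.2, 0.1], 'j6', np.float64(23.9))
```

play_rows:
  motion:
    - [[0.151,-0.178,0,0,0,0],[0.151,-0.178,0,0,0,0],[0.151,-0.178,0,0,0,0],[0.151,-0.178,0,0,0,0],[0.151,-0.178,0,0,0,0],[0.151,-0.178,0,0,0,0],[0.151,-0.178,0,0,0,0],[0.151,-0.178,0,0,0,0]]

```text
time_s: 6.37
position: [0.5849, 0.1063, 0.1728]
tcp_rot: [[0.722, 0.692, -0.005], [0.692, -0.722, -0.0], [-0.004, -0.003, -1.0]]
force: [-0.2, 0.3, -0.9]
opening: 0.707
grasp_force: 30.0
```

play_rows:
  motion:
    - [[0.151,-0.178,0,0,0,0],[0.151,-0.178,0,0,0,0],[0.151,-0.178,0,0,0,0],[0.151,-0.178,0,0,0,0],[0.151,-0.178,0,0,0,0],[0.151,-0.178,0,0,0,0],[0.151,-0.178,0,0,0,0],[0.151,-0.178,0,0,0,0]]

```text
time_s: 7.03
position: [0.5732, 0.3373, 0.1734]
tcp_rot: [[0.724, 0.69, -0.002], [0.69, -0.724, -0.002], [-0.003, -0.0, -1.0]]
force: [-0.8, -0.9, -1.0]
opening: 0.702
grasp_force: 30.0
```

play_rows:
  motion:
    - [[0,0,0,0,0,0],[0,0,0,0,0,0],[0,0,0,0,0,0]]

```text
time_s: 7.28
position: [0.5741, 0.3355, 0.1749]
tcp_rot: [[0.727, 0.687, -0.001], [0.687, -0.727, -0.001], [-0.001, -0.0, -1.0]]
force: [0.0, 0.5, -1.2]
opening: 0.704
grasp_force: 30.0
```

```bash
python3 -c "
from h import *
print(rel(.5757,.3376,.045,-46.5))
f=imaging.capture('wrist'); cv2.imwrite('pics/w2.png',f['frame'][:,:,::-1])
x,i,m=fit('dark_tray','tray',(.548,.3115,-2.38),{'wrist':f},tol=1);print(x,i,m)
f=imaging.capture('top');print(fit('dark_tray','tray',(.548,.3115,-2.38),{'top':f}))"
```

```text
([0.0027, -0.0004, 0.1299], [-0.0, 0.1, -0.1], 'j6', np.float64(67.3))
[ 0.548   0.3115 -2.38  ] -0.0 []
(array([ 0.54803037,  0.31181186, -2.39465793]), np.float64(0.8947179302910528), ['top'])
```

View pics/w2.png

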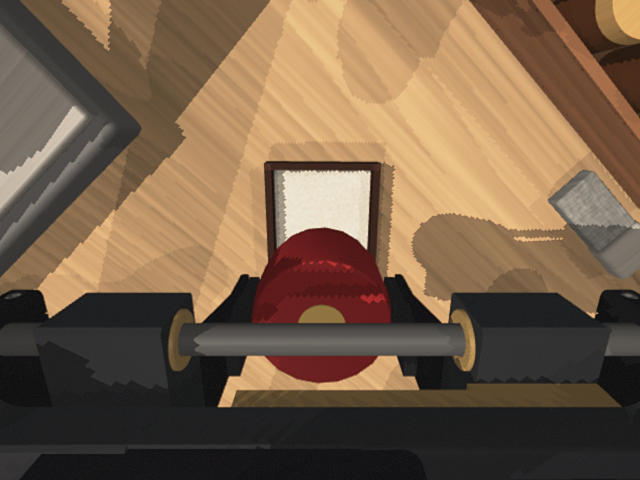

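play_rows:
  motion:
    - [[0.002,0,0.03,0,0,0],[0.002,0,0.065,0,0,0],[0.002,0,0.095,0,0,0],[0.002,0,0.115,0,0,0],[0.002,0,0.125,0,0,0],[0.002,0,0.128,0,0,0],[0.002,0,0.129,0,0,0],[0.002,0,0.129,0,0,0]]

```text
time_s: 8.15
position: [0.5763, 0.3394, 0.0476]
tcp_rot: [[0.725, 0.689, 0.003], [0.689, -0.725, 0.001], [0.003, 0.001, -1.0]]
force: [-0.3, 0.7, -1.9]
opening: 0.705
grasp_force: 30.0
```

play_rows:
  motion:
    - [[0,0,0.001,0,0,0],[0,0,0.002,0,0,0],[0,0,0.003,0,0,0],[0,0,0.004,0,0,0],[0,0,0.004,0,0,0]]

```text
time_s: 8.57
position: [0.5752, 0.339, 0.0426]
tcp_rot: [[0.725, 0.689, 0.0], [0.689, -0.725, 0.0], [0.0, 0.0, -1.0]]
force: [-0.6, 0.8, -1.5]
opening: 0.705
grasp_force: 30.0
```

Not touching yet; continue in 0.5 mm steps until the force rises.

play_rows:
  motion:
    - [[0,0,0.0005,0,0,0],[0,0,0.001,0,0,0],[0,0,0.001,0,0,0]]

```text
time_s: 8.82
position: [0.5751, 0.3391, 0.0425]
tcp_rot: [[0.725, 0.689, 0.0], [0.689, -0.725, -0.0], [0.0, 0.0, -1.0]]
force: [-2.6, -0.6, 4.6]
opening: 0.707
grasp_force: 30.0
```

play_rows:
  motion:
    - [[0,0,0.0005,0,0,0],[0,0,0.001,0,0,0],[0,0,0.001,0,0,0]]

```text
time_s: 9.07
position: [0.5751, 0.3391, 0.0425]
tcp_rot: [[0.725, 0.689, 0.0], [0.689, -0.725, -0.0], [0.0, 0.0, -1.0]]
force: [-4.0, -1.6, 9.9]
opening: 0.704
grasp_force: 30.0
```

play_rows:
  motion:
    - [[0,0,-0.001,0,0,0],[0,0,-0.001,0,0,0],[0,0,-0.001,0,0,0],[0,0,-0.001,0,0,0],[0,0,-0.001,0,0,0],[0,0,-0.001,0,0,0]]
  fingers: 0.084

```text
time_s: 9.57
position: [0.5751, 0.339, 0.041]
tcp_rot: [[0.725, 0.689, -0.0], [0.689, -0.725, -0.0], [-0.0, -0.0, -1.0]]
force: [-0.5, 0.6, 0.2]
opening: 0.955
grasp_force: 0.0
```

play_rows:
  motion:
    - [[0,0,-0.01,0,0,0],[0,0,-0.03,0,0,0],[0,0,-0.06,0,0,0],[0,0,-0.1,0,0,0],[0,0,-0.13,0,0,0],[0,0,-0.13,0,0,0]]

```text
time_s: 10.07
position: [0.5796, 0.3409, 0.1799]
tcp_rot: [[0.725, 0.689, 0.014], [0.689, -0.725, 0.006], [0.014, 0.006, -1.0]]
force: [1.5, 0.3, 1.2]
opening: 0.963
grasp_force: 0.0
```

```bash
python3 -c "
from h import *
print(rel(.448,.1155,.17,-46.5))
v={c:imaging.capture(c) for c in('wrist','scene','top')}
for c in v: print(fit('red_cheese','cheese',(.5757,.3376),{c:v[c]},z0=.006))
print(fit('honey_jar','jar',(.448,.1155),{'top':v['top']}))"
```

```text
([-0.2509, 0.0726, 0.0068], [0.3, -0.8, 0.1], 'j6', np.float64(67.4))
(array([0.57618437, 0.3392154 ]), np.float64(0.9108593012275732), ['wrist'])
(array([0.57156804, 0.34133022]), np.float64(0.8492610837438423), ['scene'])
(array([0.57467846, 0.33939467]), np.float64(0.8920863309352518), ['top'])
(array([0.44798307, 0.1153338 ]), np.float64(0.963572267920094), ['top'])
```

play_rows:
  motion:
    - [[-0.246,0.0745,0,0,0,0],[-0.246,0.0745,0,0,0,0],[-0.246,0.0745,0,0,0,0],[-0.246,0.0745,0,0,0,0],[-0.246,0.0745,0,0,0,0],[-0.246,0.0745,0,0,0,0],[-0.246,0.0745,0,0,0,0],[-0.246,0.0745,0,0,0,0]]

```text
time_s: 11.08
position: [0.4461, 0.1138, 0.1706]
tcp_rot: [[0.727, 0.686, -0.004], [0.686, -0.727, -0.0], [-0.003, -0.003, -1.0]]
force: [0.6, -0.5, 0.7]
opening: 0.965
grasp_force: 0.0
```

play_rows:
  motion:
    - [[0,0,0,0,0,0],[0,0,0,0,0,0],[0,0,0,0,0,0]]

```text
time_s: 11.33
position: [0.4495, 0.1166, 0.1713]
tcp_rot: [[0.724, 0.69, 0.001], [0.69, -0.724, 0.0], [0.001, 0.001, -1.0]]
force: [-0.7, 0.1, 1.4]
opening: 0.967
grasp_force: 0.0
```

```bash
python3 -c "
from h import *
print(rel(.448,.1155,.04,-46.5))
v={c:imaging.capture(c) for c in('wrist',)}
print(fit('honey_jar','jar',(.448,.1155),v))"
```

```text
([-0.0019, -0.0003, 0.1313], [0.0, -0.1, 0.1], 'j6', np.float64(47.0))
(array([0.44884502, 0.11529193]), np.float64(0.9496199782844734), ['wrist'])
```

play_rows:
  motion:
    - [[-0.001,0,0.035,0,0,0],[-0.001,0,0.07,0,0,0],[-0.001,0,0.1,0,0,0],[-0.001,0,0.12,0,0,0],[-0.001,0,0.13,0,0,0],[-0.001,0,0.13,0,0,0],[-0.001,0,0.13,0,0,0]]

```text
time_s: 12.02
position: [0.4478, 0.1152, 0.0413]
tcp_rot: [[0.724, 0.69, -0.0], [0.69, -0.724, 0.0], [-0.0, -0.0, -1.0]]
force: [-0.3, 0.2, 0.7]
opening: 0.962
grasp_force: 0.0
```

play_rows:
  motion:
    - [[0,0,0,0,0,0],[0,0,0,0,0,0],[0,0,0,0,0,0],[0,0,0,0,0,0],[0,0,0,0,0,0],[0,0,0,0,0,0],[0,0,0,0,0,0],[0,0,0,0,0,0]]
  fingers: 0.03

```text
time_s: 12.68
position: [0.4476, 0.1148, 0.0417]
tcp_rot: [[0.725, 0.689, 0.001], [0.689, -0.725, 0.0], [0.0, 0.0, -1.0]]
force: [0.2, 0.1, 4.7]
opening: 0.57
grasp_force: 30.0
```

play_rows:
  motion:
    - [[0,0,-0.02,0,0,0],[0,0,-0.055,0,0,0],[0,0,-0.095,0,0,0],[0,0,-0.13,0,0,0],[0,0,-0.14,0,0,0],[0,0,-0.14,0,0,0],[0,0,-0.14,0,0,0],[0,0,-0.14,0,0,0]]

```text
time_s: 13.35
position: [0.4461, 0.1148, 0.18]
tcp_rot: [[0.725, 0.689, -0.003], [0.689, -0.725, -0.0], [-0.003, -0.002, -1.0]]
force: [-0.5, -0.1, -2.2]
opening: 0.57
grasp_force: 30.0
```

```bash
python3 -c "
from h import *
print(rel(.5145,.2800,.18,-46.5))"
```

```text
([0.1634, -0.0726, -0.0002], [-0.1, 0.1, 0.0], 'j6', np.float64(46.9))
```

play_rows:
  motion:
    - [[0.162,-0.0725,0,0,0,0],[0.162,-0.0725,0,0,0,0],[0.162,-0.0725,0,0,0,0],[0.162,-0.0725,0,0,0,0],[0.162,-0.0725,0,0,0,0],[0.162,-0.0725,0,0,0,0],[0.162,-0.0725,0,0,0,0],[0.162,-0.0725,0,0,0,0]]

```text
time_s: 14.02
position: [0.5131, 0.2776, 0.1794]
tcp_rot: [[0.725, 0.689, -0.005], [0.689, -0.725, -0.002], [-0.005, -0.002, -1.0]]
force: [0.2, -1.4, -1.5]
opening: 0.572
grasp_force: 30.0
```

play_rows:
  motion:
    - [[0,0,0.03,0,0,0],[0,0,0.06,0,0,0],[0,0,0.09,0,0,0],[0,0,0.1,0,0,0],[0,0,0.1,0,0,0],[0,0,0.1,0,0,0],[0,0,0.1,0,0,0]]

```text
time_s: 14.6
position: [0.5161, 0.2789, 0.0829]
tcp_rot: [[0.725, 0.688, 0.003], [0.688, -0.725, 0.001], [0.002, 0.001, -1.0]]
force: [0.2, 0.4, -1.6]
opening: 0.569
grasp_force: 30.0
```

```bash
python3 -c "
from h import *
print(rel(.5145,.2800,.046,-46.5))
v={c:imaging.capture(c) for c in('top','scene')}
for c in v: print(fit('honey_jar','jar',(.5145,.28),{c:v[c]},z0=.04), fit('dark_tray','tray',(.548,.3115,-2.38),{c:v[c]}))"
```

```text
([-0.0005, -0.002, 0.0368], [0.1, -0.1, 0.0], 'j6', np.float64(64.0))
(array([0.51668262, 0.27264502]), np.float64(0.21163575042158517), ['top']) (array([ 0.54882947,  0.31089417, -2.40516164]), np.float64(0.27870619946091646), ['top'])
(array([0.52017773, 0.27668359]), np.float64(0.37801047120418846), ['scene']) (array([ 0.5491433 ,  0.30928696, -2.37294404]), np.float64(0.6623961218836565), ['scene'])
```

play_rows:
  motion:
    - [[-0.0005,-0.001,0.015,0,0,0],[-0.0005,-0.001,0.025,0,0,0],[-0.0005,-0.001,0.03,0,0,0],[-0.0005,-0.001,0.031,0,0,0],[-0.0005,-0.001,0.032,0,0,0],[-0.0005,-0.001,0.033,0,0,0],[-0.0005,-0.001,0.033,0,0,0],[-0.0005,-0.001,0.033,0,0,0]]

```text
time_s: 15.57
position: [0.5142, 0.2795, 0.0487]
tcp_rot: [[0.725, 0.689, 0.001], [0.689, -0.725, 0.0], [0.001, 0.0, -1.0]]
force: [-0.1, 0.2, -1.5]
opening: 0.571
grasp_force: 30.0
```

play_rows:
  motion:
    - [[0,0,0.0005,0,0,0],[0,0,0.001,0,0,0],[0,0,0.001,0,0,0]]

```text
time_s: 15.82
position: [0.5141, 0.2795, 0.0478]
tcp_rot: [[0.725, 0.689, 0.001], [0.689, -0.725, 0.0], [0.001, 0.0, -1.0]]
force: [0.3, 0.5, 0.2]
opening: 0.567
grasp_force: 30.0
```

play_rows:
  motion:
    - [[0,0,0.0005,0,0,0],[0,0,0.001,0,0,0],[0,0,0.001,0,0,0]]

```text
time_s: 16.07
position: [0.5142, 0.2795, 0.0477]
tcp_rot: [[0.725, 0.689, 0.001], [0.689, -0.725, 0.0], [0.001, 0.0, -1.0]]
force: [-0.8, -0.6, 7.8]
opening: 0.566
grasp_force: 30.0
```

play_rows:
  motion:
    - [[0,0,-0.001,0,0,0],[0,0,-0.001,0,0,0],[0,0,-0.001,0,0,0],[0,0,-0.001,0,0,0],[0,0,-0.001,0,0,0],[0,0,-0.001,0,0,0]]
  fingers: 0.082

```text
time_s: 16.57
position: [0.5138, 0.2794, 0.0471]
tcp_rot: [[0.725, 0.689, -0.0], [0.689, -0.725, -0.0], [-0.0, -0.0, -1.0]]
force: [0.4, 0.0, 0.9]
opening: 0.908
grasp_force: 0.0
```

play_rows:
  motion:
    - [[0,0,-0.01,0,0,0],[0,0,-0.03,0,0,0],[0,0,-0.06,0,0,0],[0,0,-0.1,0,0,0],[0,0,-0.13,0,0,0],[0,0,-0.13,0,0,0],[0,0,-0.13,0,0,0],[0,0,-0.13,0,0,0]]

```text
time_s: 17.23
position: [0.5133, 0.2792, 0.1775]
tcp_rot: [[0.725, 0.689, -0.0], [0.689, -0.725, -0.0], [-0.0, -0.0, -1.0]]
force: [-0.2, 0.1, -0.3]
opening: 0.943
grasp_force: 0.0
```

```bash
python3 -c "
from h import *
print(rel(.622,-.0017,.17,8.8),bot.read_state()['joint_positions'])
v={c:imaging.capture(c) for c in('wrist','top')}
for c in v: print(fit('honey_jar','jar',(.5145,.28),{c:v[c]},z0=.006))"
```

```text
([-0.1148, 0.2785, 0.0075], [-0.0, 0.0, -55.2], 'j6', np.float64(64.0)) [ 1.75931972e+01  3.15574611e+01  9.14933541e+01 -7.52389834e-04
  5.69713214e+01  6.40431840e+01]
(array([0.51569309, 0.28005232]), np.float64(0.9458869735980798), ['wrist'])
(array([0.51300795, 0.27665586]), np.float64(0.6632462686567164), ['top'])
```

Converted, -55.2 degrees / 90 = -0.6133.

play_rows:
  motion:
    - [[-0.115,0.2785,0,0,0,-0.6133],[-0.115,0.2785,0,0,0,-0.6133],[-0.115,0.2785,0,0,0,-0.6133],[-0.115,0.2785,0,0,0,-0.6133],[-0.115,0.2785,0,0,0,-0.6133],[-0.115,0.2785,0,0,0,-0.6133],[-0.115,0.2785,0,0,0,-0.6133],[-0.115,0.2785,0,0,0,-0.6133]]
  fingers: 0.087

```text
time_s: 18.1
position: [0.6235, -0.0058, 0.1761]
tcp_rot: [[-0.147, 0.989, -0.0], [0.989, 0.147, -0.001], [-0.001, -0.001, -1.0]]
force: [0.4, 0.6, -0.8]
opening: 1.004
grasp_force: 0.0
```

play_rows:
  motion:
    - [[0,0,0,0,0,0],[0,0,0,0,0,0],[0,0,0,0,0,0]]

```text
time_s: 18.35
position: [0.6213, -0.0012, 0.1761]
tcp_rot: [[-0.141, 0.99, -0.003], [0.99, 0.141, 0.001], [0.002, -0.003, -1.0]]
force: [-0.3, -0.0, -1.1]
opening: 1.001
grasp_force: 0.0
```

```bash
python3 -c "
from h import *
print(rel(.622,-.0017,.035,8.8))
v={c:imaging.capture(c) for c in('wrist',)}
print(fit('brown_cheese','cheese',(.622,-.0017),v))"
```

```text
([-0.0008, 0.001, 0.1411], [-0.2, -0.1, -0.7], 'j6', np.float64(-18.6))
(array([ 0.62362803, -0.00062492]), np.float64(0.9179331306990881), ['wrist'])
```

play_rows:
  motion:
    - [[0,0.001,0.035,0,0,0],[0,0.001,0.07,0,0,0],[0,0.001,0.105,0,0,0],[0,0.001,0.13,0,0,0],[0,0.001,0.141,0,0,0],[0,0.001,0.141,0,0,0],[0,0.001,0.141,0,0,0]]

```text
time_s: 19.03
position: [0.6235, -0.0007, 0.0366]
tcp_rot: [[-0.144, 0.99, -0.0], [0.99, 0.144, 0.0], [0.0, -0.0, -1.0]]
force: [0.4, 1.0, -1.0]
opening: 1.0
grasp_force: 0.0
```

play_rows:
  motion:
    - [[0,0,0,0,0,0],[0,0,0,0,0,0],[0,0,0,0,0,0],[0,0,0,0,0,0],[0,0,0,0,0,0],[0,0,0,0,0,0],[0,0,0,0,0,0],[0,0,0,0,0,0]]
  fingers: 0.04

```text
time_s: 19.7
position: [0.6237, -0.0017, 0.0373]
tcp_rot: [[-0.143, 0.99, 0.001], [0.99, 0.143, -0.0], [-0.0, 0.001, -1.0]]
force: [-1.9, 0.3, 5.5]
opening: 0.705
grasp_force: 30.0
```

play_rows:
  motion:
    - [[0,0,-0.02,0,0,0],[0,0,-0.055,0,0,0],[0,0,-0.095,0,0,0],[0,0,-0.13,0,0,0],[0,0,-0.14,0,0,0],[0,0,-0.14,0,0,0],[0,0,-0.14,0,0,0],[0,0,-0.14,0,0,0]]

```text
time_s: 20.37
position: [0.6216, -0.0013, 0.174]
tcp_rot: [[-0.143, 0.99, -0.005], [0.99, 0.143, 0.001], [0.002, -0.005, -1.0]]
force: [-0.2, 0.1, -2.6]
opening: 0.706
grasp_force: 30.0
```

```bash
python3 -c "
from h import *
print(rel(.5685,-.2838,.17,8.8))"
```

```text
([-0.272, -0.0929, 0.004], [-0.3, -0.1, -0.6], 'j6', np.float64(-18.6))
```

Converted, -0.6 degrees / 90 = -0.0067.

play_rows:
  motion:
    - [[-0.272,-0.094,0,0,0,-0.0067],[-0.272,-0.094,0,0,0,-0.0067],[-0.272,-0.094,0,0,0,-0.0067],[-0.272,-0.094,0,0,0,-0.0067],[-0.272,-0.094,0,0,0,-0.0067],[-0.272,-0.094,0,0,0,-0.0067],[-0.272,-0.094,0,0,0,-0.0067],[-0.272,-0.094,0,0,0,-0.0067]]

```text
time_s: 21.03
position: [0.5671, -0.2919, 0.1735]
tcp_rot: [[-0.147, 0.989, -0.002], [0.989, 0.147, -0.003], [-0.002, -0.003, -1.0]]
force: [0.4, 0.2, -1.2]
opening: 0.709
grasp_force: 30.0
```

play_rows:
  motion:
    - [[0,0,0,0,0,0],[0,0,0,0,0,0],[0,0,0,0,0,0],[0,0,0,0,0,0]]

```text
time_s: 21.37
position: [0.5691, -0.2822, 0.1754]
tcp_rot: [[-0.155, 0.988, -0.002], [0.988, 0.155, 0.002], [0.002, -0.001, -1.0]]
force: [-1.0, -0.3, -0.9]
opening: 0.706
grasp_force: 30.0
```

```bash
python3 -c "
from h import *
print(rel(.5685,-.2838,.041,8.8))"
```

```text
([-0.0017, -0.0007, 0.1344], [-0.1, -0.1, 0.1], 'j6', np.float64(-45.4))
```

play_rows:
  motion:
    - [[-0.0015,0,0.03,0,0,0],[-0.0015,0,0.065,0,0,0],[-0.0015,0,0.095,0,0,0],[-0.0015,0,0.115,0,0,0],[-0.0015,0,0.125,0,0,0],[-0.0015,0,0.13,0,0,0],[-0.0015,0,0.131,0,0,0],[-0.0015,0,0.131,0,0,0]]

```text
time_s: 22.03
position: [0.5704, -0.2857, 0.0463]
tcp_rot: [[-0.154, 0.988, 0.001], [0.988, 0.154, -0.001], [-0.001, 0.001, -1.0]]
force: [0.1, -0.7, -0.6]
opening: 0.709
grasp_force: 30.0
```

play_rows:
  motion:
    - [[0,0,0.0005,0,0,0],[0,0,0.001,0,0,0],[0,0,0.0015,0,0,0],[0,0,0.002,0,0,0],[0,0,0.002,0,0,0]]

```text
time_s: 22.45
position: [0.5696, -0.2858, 0.0438]
tcp_rot: [[-0.153, 0.988, 0.001], [0.988, 0.153, -0.0], [-0.0, 0.0, -1.0]]
force: [-0.6, 0.0, -1.0]
opening: 0.707
grasp_force: 30.0
```

play_rows:
  motion:
    - [[0,0,0.0005,0,0,0],[0,0,0.001,0,0,0],[0,0,0.001,0,0,0]]

```text
time_s: 22.7
position: [0.5696, -0.2858, 0.0433]
tcp_rot: [[-0.153, 0.988, 0.0], [0.988, 0.153, -0.0], [-0.0, 0.0, -1.0]]
force: [-1.2, 0.6, 5.2]
opening: 0.706
grasp_force: 30.0
```

Touched down. Release and lift.

play_rows:
  motion:
    - [[0,0,0,0,0,0],[0,0,0,0,0,0],[0,0,0,0,0,0],[0,0,0,0,0,0],[0,0,0,0,0,0],[0,0,0,0,0,0]]
  fingers: 0.084

```text
time_s: 23.2
position: [0.5694, -0.2856, 0.0421]
tcp_rot: [[-0.153, 0.988, -0.0], [0.988, 0.153, 0.0], [0.0, -0.0, -1.0]]
force: [-0.7, -0.2, 0.8]
opening: 0.955
grasp_force: 0.0
```

play_rows:
  motion:
    - [[0,0,-0.01,0,0,0],[0,0,-0.03,0,0,0],[0,0,-0.06,0,0,0],[0,0,-0.1,0,0,0],[0,0,-0.13,0,0,0],[0,0,-0.13,0,0,0],[0,0,-0.13,0,0,0],[0,0,-0.13,0,0,0]]

```text
time_s: 23.87
position: [0.5691, -0.2853, 0.1725]
tcp_rot: [[-0.153, 0.988, -0.0], [0.988, 0.153, 0.0], [0.0, -0.0, -1.0]]
force: [0.4, 0.5, -0.1]
opening: 0.961
grasp_force: 0.0
```

```bash
python3 -c "
from h import *
print(rel(.482,0,.17,8.8))
v={c:imaging.capture(c) for c in('wrist','top')}
for c in v: print(fit('brown_cheese','cheese',(.5685,-.2838),{c:v[c]},z0=.006),fit('pale_tray','tray',(.574,-.321,-1.417),{c:v[c]}))
print(fit('pickle_jar','jar',(.482,0),{'top':v['top']}))"
```

```text
([0.2953, -0.0423, 0.0026], [-0.0, -0.0, 0.0], 'j6', np.float64(-45.5))
(array([ 0.57019681, -0.28443926]), np.float64(0.9251422475106685), ['wrist']) (array([ 0.57512907, -0.321767  , -1.41736188]), np.float64(0.6151693667157585), ['wrist'])
(array([ 0.56994621, -0.28681657]), np.float64(0.9247720364741642), ['top']) (array([ 0.57291615, -0.30979774, -1.38555881]), np.float64(0.4530502964237904), ['top'])
(array([0.48115606, 0.00083134]), np.float64(0.9017735334242838), ['top'])
```

play_rows:
  motion:
    - [[0.2955,-0.042,0,0,0,0],[0.2955,-0.042,0,0,0,0],[0.2955,-0.042,0,0,0,0],[0.2955,-0.042,0,0,0,0],[0.2955,-0.042,0,0,0,0],[0.2955,-0.042,0,0,0,0],[0.2955,-0.042,0,0,0,0],[0.2955,-0.042,0,0,0,0]]

```text
time_s: 24.88
position: [0.4781, 0.0054, 0.1718]
tcp_rot: [[-0.158, 0.987, -0.006], [0.987, 0.158, 0.003], [0.004, -0.006, -1.0]]
force: [-0.7, 0.4, -0.5]
opening: 0.965
grasp_force: 0.0
```

play_rows:
  motion:
    - [[0,0,0,0,0,0],[0,0,0,0,0,0],[0,0,0,0,0,0],[0,0,0,0,0,0]]

```text
time_s: 25.22
position: [0.4838, -0.0017, 0.1724]
tcp_rot: [[-0.151, 0.988, 0.001], [0.988, 0.151, -0.001], [-0.001, 0.001, -1.0]]
force: [1.0, -1.3, 0.7]
opening: 0.965
grasp_force: 0.0
```

```bash
python3 -c "
from h import *
print(rel(.482,0,.04,8.8))
v={c:imaging.capture(c) for c in('wrist',)}
print(fit('pickle_jar','jar',(.482,0),v))"
```

```text
([0.0021, -0.0017, 0.1324], [0.1, 0.0, -0.1], 'j6', np.float64(-22.1))
(array([0.48300919, 0.00064698]), np.float64(0.9299978055738425), ['wrist'])
```

play_rows:
  motion:
    - [[0.0015,-0.001,0.035,0,0,0],[0.0015,-0.001,0.07,0,0,0],[0.0015,-0.001,0.1,0,0,0],[0.0015,-0.001,0.12,0,0,0],[0.0015,-0.001,0.13,0,0,0],[0.0015,-0.001,0.13,0,0,0],[0.0015,-0.001,0.13,0,0,0]]

```text
time_s: 25.9
position: [0.4818, 0.0007, 0.0423]
tcp_rot: [[-0.152, 0.988, -0.0], [0.988, 0.152, 0.0], [0.0, -0.0, -1.0]]
force: [0.8, -0.2, -0.8]
opening: 0.965
grasp_force: 0.0
```

play_rows:
  motion:
    - [[0,0,0,0,0,0],[0,0,0,0,0,0],[0,0,0,0,0,0],[0,0,0,0,0,0],[0,0,0,0,0,0],[0,0,0,0,0,0],[0,0,0,0,0,0],[0,0,0,0,0,0]]
  fingers: 0.03

```text
time_s: 26.57
position: [0.4818, 0.0012, 0.0427]
tcp_rot: [[-0.153, 0.988, 0.001], [0.988, 0.153, -0.0], [-0.0, 0.001, -1.0]]
force: [0.2, 0.6, 4.8]
opening: 0.57
grasp_force: 30.0
```

play_rows:
  motion:
    - [[0,0,-0.02,0,0,0],[0,0,-0.055,0,0,0],[0,0,-0.095,0,0,0],[0,0,-0.13,0,0,0],[0,0,-0.16,0,0,0],[0,0,-0.16,0,0,0],[0,0,-0.16,0,0,0],[0,0,-0.16,0,0,0]]

```text
time_s: 27.23
position: [0.4802, 0.0015, 0.2014]
tcp_rot: [[-0.153, 0.988, -0.003], [0.988, 0.153, 0.001], [0.001, -0.002, -1.0]]
force: [0.4, 0.0, -2.1]
opening: 0.572
grasp_force: 30.0
```

```bash
python3 -c "
from h import *
print(rel(.5817,-.3673,.2,8.8))"
```

```text
([-0.38, 0.0438, 0.0009], [-0.1, -0.1, 0.0], 'j6', np.float64(-22.0))
```

play_rows:
  motion:
    - [[-0.19,0.0215,0,0,0,0],[-0.19,0.0215,0,0,0,0],[-0.19,0.0215,0,0,0,0],[-0.19,0.0215,0,0,0,0],[-0.19,0.0215,0,0,0,0],[-0.19,0.0215,0,0,0,0]]

```text
time_s: 27.73
position: [0.533, -0.1889, 0.1998]
tcp_rot: [[-0.149, 0.989, -0.0], [0.989, 0.149, -0.002], [-0.002, -0.001, -1.0]]
force: [1.3, 0.1, -1.2]
opening: 0.569
grasp_force: 30.0
```

play_rows:
  motion:
    - [[-0.19,0.0215,0,0,0,0],[-0.19,0.0215,0,0,0,0],[-0.19,0.0215,0,0,0,0],[-0.19,0.0215,0,0,0,0],[-0.19,0.0215,0,0,0,0],[-0.19,0.0215,0,0,0,0],[-0.19,0.0215,0,0,0,0]]

```text
time_s: 28.32
position: [0.5808, -0.3675, 0.1986]
tcp_rot: [[-0.151, 0.988, -0.005], [0.988, 0.151, 0.005], [0.005, -0.004, -1.0]]
force: [-0.0, 0.6, -1.8]
opening: 0.568
grasp_force: 30.0
```

play_rows:
  motion:
    - [[0,0,0.03,0,0,0],[0,0,0.06,0,0,0],[0,0,0.09,0,0,0],[0,0,0.11,0,0,0],[0,0,0.115,0,0,0],[0,0,0.115,0,0,0],[0,0,0.115,0,0,0]]

```text
time_s: 28.9
position: [0.5823, -0.3665, 0.0873]
tcp_rot: [[-0.154, 0.988, -0.001], [0.988, 0.154, 0.001], [0.001, -0.001, -1.0]]
force: [0.3, -0.2, -1.5]
opening: 0.572
grasp_force: 30.0
```

```bash
python3 -c "
from h import *
print(rel(.5817,-.3673,.048,8.8))"
```

```text
([-0.0008, -0.0007, 0.0393], [-0.0, -0.1, 0.1], 'j6', np.float64(-50.4))
```

play_rows:
  motion:
    - [[-0.0005,0,0.015,0,0,0],[-0.0005,0,0.028,0,0,0],[-0.0005,0,0.034,0,0,0],[-0.0005,0,0.036,0,0,0],[-0.0005,0,0.037,0,0,0],[-0.0005,0,0.038,0,0,0],[-0.0005,0,0.038,0,0,0],[-0.0005,0,0.038,0,0,0]]

```text
time_s: 29.57
position: [0.5826, -0.3685, 0.0499]
tcp_rot: [[-0.153, 0.988, 0.001], [0.988, 0.153, -0.001], [-0.001, 0.001, -1.0]]
force: [-0.1, 0.2, -2.4]
opening: 0.57
grasp_force: 30.0
```

play_rows:
  motion:
    - [[0,0,0.0005,0,0,0],[0,0,0.001,0,0,0],[0,0,0.001,0,0,0]]

```text
time_s: 29.82
position: [0.5825, -0.3684, 0.0488]
tcp_rot: [[-0.153, 0.988, 0.001], [0.988, 0.153, -0.0], [-0.001, 0.0, -1.0]]
force: [-1.2, 0.3, -0.2]
opening: 0.571
grasp_force: 30.0
```

play_rows:
  motion:
    - [[0,0,0.0005,0,0,0],[0,0,0.001,0,0,0],[0,0,0.001,0,0,0]]

```text
time_s: 30.07
position: [0.5825, -0.3684, 0.0488]
tcp_rot: [[-0.153, 0.988, 0.001], [0.988, 0.153, -0.001], [-0.001, 0.0, -1.0]]
force: [-1.6, 0.5, 4.5]
opening: 0.567
grasp_force: 30.0
```

Touched down. Release, lift and retreat for a check.

play_rows:
  motion:
    - [[0,0,0,0,0,0],[0,0,0,0,0,0],[0,0,0,0,0,0],[0,0,0,0,0,0],[0,0,0,0,0,0],[0,0,0,0,0,0]]
  fingers: 0.082

```text
time_s: 30.57
position: [0.5822, -0.3682, 0.0471]
tcp_rot: [[-0.153, 0.988, -0.0], [0.988, 0.153, 0.0], [0.0, -0.0, -1.0]]
force: [0.3, 0.1, 0.2]
opening: 0.912
grasp_force: 0.0
```

play_rows:
  motion:
    - [[0,0,-0.01,0,0,0],[0,0,-0.03,0,0,0],[0,0,-0.06,0,0,0],[0,0,-0.1,0,0,0],[0,0,-0.14,0,0,0],[0,0,-0.17,0,0,0],[0,0,-0.17,0,0,0],[0,0,-0.17,0,0,0]]

```text
time_s: 31.23
position: [0.5835, -0.3691, 0.2212]
tcp_rot: [[-0.153, 0.988, 0.005], [0.988, 0.153, -0.005], [-0.005, 0.004, -1.0]]
force: [0.0, 0.3, -0.8]
opening: 0.94
grasp_force: 0.0
```

play_rows:
  motion:
    - [[-0.15,-0.3,0,0,0,0],[-0.15,-0.3,0,0,0,0],[-0.15,-0.3,0,0,0,0],[-0.15,-0.3,0,0,0,0],[-0.15,-0.3,0,0,0,0],[-0.15,-0.3,0,0,0,0],[-0.15,-0.3,0,0,0,0],[-0.15,-0.3,0,0,0,0]]

```text
time_s: 31.9
position: [0.3083, -0.5608, 0.2155]
tcp_rot: [[-0.153, 0.988, -0.001], [0.988, 0.153, 0.004], [0.004, -0.001, -1.0]]
force: [-0.1, -0.3, 0.6]
opening: 0.943
grasp_force: 0.0
```

```bash
python3 -c "
from h import *
v={c:imaging.capture(c) for c in('top','scene')}
for c in v: cv2.imwrite(f'pics/{c}9.png',v[c]['frame'][:,:,::-1])
for n,k,p,z in [('dark_tray','tray',(.548,.3115,-2.38),0),('pale_tray','tray',(.574,-.3213,-1.417),0),('red_cheese','cheese',(.575,.339),.006),('honey_jar','jar',(.514,.28),.006),('brown_cheese','cheese',(.57,-.285),.006),('pickle_jar','jar',(.582,-.368),.006)]:
  print(n,*[np.round(fit(n,k,p,{c:v[c]},z0=z)[0],4).tolist() for c in v])
"
```

```text
dark_tray [0.5485, 0.312, -2.3892] [0.5499, 0.3109, -2.379]
pale_tray [0.5742, -0.3208, -1.4152] [0.5755, -0.321, -1.406]
red_cheese [0.5747, 0.3388] [0.5726, 0.341]
honey_jar [0.513, 0.2801] [0.5151, 0.2794]
brown_cheese [0.57, -0.285] [0.57, -0.285]
pickle_jar [0.5834, -0.3687] [0.5803, -0.3704]
```

View pics/top9.png

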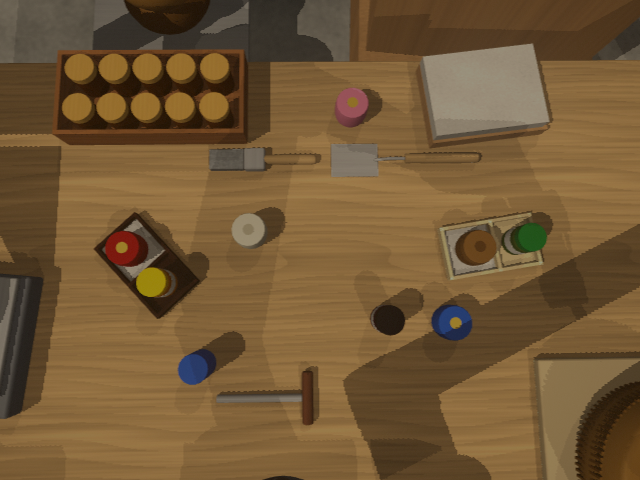

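View pics/scene9.png

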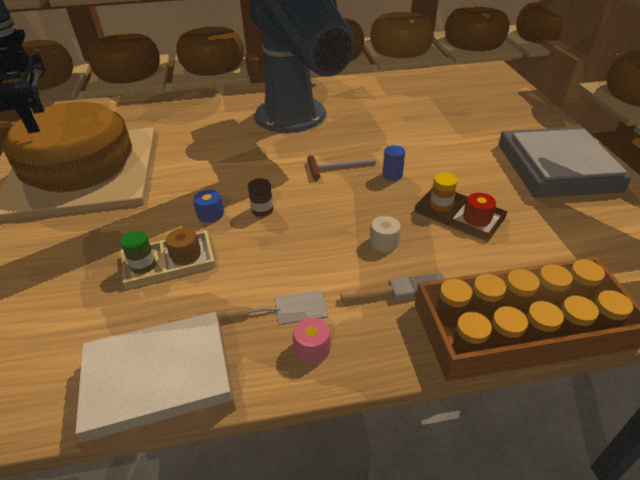

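Both views show all four items upright in their compartments: red cheese (125,248), yellow lid (154,282), brown cheese (476,247), green lid (525,238). The trays, white cheese, jam jar and look-alikes haven't moved.

```bash
python3 -c "
from rig import bot
print(bot.read_state()['force'], bot.hand_in())"
```

```text
the job is handed in; nothing more can be done
[ 0.27635978  0.33312315 -0.49297329] None
```

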